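Snap the gas-purifier cartridges home in the clip rails

TASK

Fit out the gas board: put the blue-capped purifier cartridge from the bench into the free pair of spring clips, and press it and the orange-capped one, which is only lying in the mouths of its clips, until both clips of each have snapped round it and it sits fully home. The clip deck stands on soft rubber mounts and gives under your hand, so go by feel, but never drive it down onto its stops. Leave the green-capped cartridge home in its clips and everything else on the bench where it is.

Things in the scene. Friction and masses are not known exactly. Their poses are not given: they have to be found in the camera images.
- gas_board: the gas board, fixed to the bench: a stainless tray, top face 30 mm above the bench, reaching from -125 to +125 mm along its x and -150 to +280 mm along its y from its origin, which lies on the bench. It carries the soft-mounted clip deck, centred on the origin, and at y = +180 to +260 mm two regulators and a flowmeter, up to 165 mm above the bench
- clip_deck: aluminium plate, 240 x 125 mm (x, y), top 53 mm above the bench, on four black rubber mounts on the tray; its axes and origin are the board's. It carries two rails along x with spring clips: three rows of two, a row for each cartridge, which lies along y. It sinks straight down about 1 mm per 2 N beyond the first 3 N, comes back, and meets hard stops at 16 mm (about 33 N), which it must not be driven onto
- rail_right (a point): top of the right rail (18 mm wide, 200 mm long, along deck x at y = -42 mm, 59 mm above the bench), at its middle. It carries three upward-opening spring clips with red vinyl-dipped jaws, each 14 mm wide along y, at x = -80, 0 and +80 mm; the jaws spread to 27 mm either side of the row and reach 99 mm above the bench
- rail_left (a point): the same for the left rail, at y = +42 mm. Pressed down next to one clip, between the rails, a cartridge end needs 10 to 21 N, unequal from clip to clip (two clips at once twice that); the deck sinks 4 to 9 mm meanwhile. Some 8 mm down into the clip the resistance drops, the jaws snap round and draw the end down onto the clip's web, home; short of that it may come back out
- seat1 (a point): front row (x = -80 mm): where the mid-length point on the axis of a cartridge lies when home; 81 mm above the bench while the deck is unloaded, and it sinks with the deck; axes as the board's. A cartridge laid on the clip mouths rests 11 mm higher. Its caps must stay outside the clips: 11 mm of play either way along y. Between the rails 66 mm is open for fingers, down to the deck
- seat2 (a point): the same for the middle row (board x = 0), which is free at the start
- seat3 (a point): the same for the back row (board x = +80 mm)
- cart_blue: purifier cartridge, 0.11 to 0.23 kg: white tube 32 mm in diameter, 120 mm long between two blue hexagonal caps (36 mm across flats, 18 mm long), with brass nipples 196 mm long; blue band at the middle. Origin at mid-length on the axis, y along the axis; either way round will do. Starts loose on the bench on a flat of its caps, axis 18 mm up
- cart_orange: purifier cartridge, 0.11 to 0.23 kg: white tube 32 mm in diameter, 120 mm long between two orange hexagonal caps (36 mm across flats, 18 mm long), with brass nipples 196 mm long; orange band at the middle. Origin at mid-length on the axis, y along the axis; either way round will do. Starts level in the clip mouths of the front or back row, not pressed in
- cart_green: purifier cartridge, 0.11 to 0.23 kg: white tube 32 mm in diameter, 120 mm long between two green hexagonal caps (36 mm across flats, 18 mm long), with brass nipples 196 mm long; green band at the middle. Origin at mid-length on the axis, y along the axis; either way round will do. Starts home in the other one of the front and back rows
- boat: white porcelain combustion boat, 95 x 18 x 13 mm, loose on the bench; origin under its centre, long axis x
- tongs: steel crucible tongs lying flat, 245 mm long, 9 mm high; origin near mid-length at bench height, long axis x
- tape_roll: black roll of tape lying flat, 68 mm across, 19 mm high; origin under its centre
- amber_bottle: amber reagent bottle, 72 mm across, 150 mm tall; origin under its centre
- beaker: glass beaker, 68 mm across, 75 mm tall; origin under its centre
- wash_bottle: gas-washing bottle with a green glass head, 60 mm across, 200 mm tall; origin under its centre

How it is judged:
By the outcome, as a careful person would: the job done as asked, in the order asked, and still so for the second after the job is handed in, with the robot touching nothing.
It also fails if it takes over 54 s, if anything falls off the work surface, if the arm or the gripper's body presses on something with over 40 N, if the wrist force passes 120 N, or if a joint passes its speed limit or range.

ROBOT

A 7-joint arm with a two-finger parallel gripper is mounted at the origin on the work surface. World frame = base frame: x ahead of the robot, y to its left, z up, the work surface at z = 0. Lengths are in m, angles in rad, forces in N, time in s.
With the tool pointing down it reaches from about 0.4 to 0.85 m from the base axis. Payload 10.4 kg.
Tool frame: the origin (TCP) lies between the finger pads; the fingertips stand ahead of it and the grasp point (between the pads) lies 5 mm behind it (manip.tip_extent is the z of the fingertips in the tool frame, in m); z points along the fingers, y is the line along which they close (so a half turn about z gives the same grasp; the last joint's range is limited). The gripper opens to 85 mm and grips with 20 to 120 N. Pads are 22 mm wide; open, the fingers measure 114 mm over their backs; the gripper's body (76 mm by 85 mm) begins 54 mm behind the grasp point. The pads swing forward as they close: fully open they stand 13 mm farther back than shut.
Start: joints at [1.284, 0.332, -0.065, 1.46, 0.022, 1.35, -0.088], TCP at [0.163, -0.603, 0.245] pointing down, gripper open.
Joint ranges: [-2.6, 2.6], [-0.5, 2.12], [-1.47, 1.34], [0.16, 2.42], [-1.27, 4.41], [0.06, 2.06], [-2.6, 2.6]. Speed limits (rad/s): [2.22, 2.22, 2.79, 2.79, 3.14, 3.14, 3.14].

INTERFACE

Orientations are given as a unit quaternion [x, y, z, w].
In Python, from workcell import status, viewer, manip gives the robot as it stands.
- The arm moves only by the tool play_rows, never from a script. Its argument "plan" is one flat list of numbers, 7 for each row, row after row: the turn, a rotation vector about the tool's x, y, z in degrees, then the shift along the tool's x, y, z in m, then the opening, from 0 (shut) to 1 (fully open). In form: [ax, ay, az, dx, dy, dz, grip, ax, ay, az, dx, dy, dz, grip, ...]. A call has 1 to 20 rows; each row is the pose to reach, as a shift and turn from the pose commanded when the call began, along the tool's axes at that moment; what a row does not reach only later rows make up. A row lasts 1/8 s, in which the tool goes at most 62.5 mm and 10.7 degrees, less where a joint would pass 70% of its speed; a pose out of reach is approached as far as the arm can. A call with a gripper value outside its range is refused whole. The fingers move at their own pace and stop on an object; "squeeze" is the grip in N (left out, the last holds). Time passes only in rows, so rows that repeat a pose let the fingers close. It gives the time, the measured TCP pose, the force, the opening and the grip force at its end, in the units of the state.
- status.get_obs(): the state, without advancing time (a new reading comes with each control period).
- viewer.camera(name): name is "side" or "top" or "wrist"; returns the picture (480x640x3 uint8, red, green, blue); there is no depth.
- viewer.camera_model(name): a dict with "fx", "fy", "cx", "cy" (pixels), "R" (3x3) and "t" (3): a world point X has camera coordinates R X + t. Camera axes: x right, y down, z forward; pixel columns grow to the right and rows downward; lengths in m; the calibration is good to about 2 mm. A picture is of the moment at which its call begins: read the wrist's pose just before it. camera_model takes no time and is no camera call; for the wrist camera it gives the pose at the moment of the call.
- manip.hand_in(): hands the job in; it is judged then, once.
The state is a dict: "clock": time; "joint_pos": joint angles; "joint_velocities": joint speeds; "tau": joint torques, N m; "position": TCP position; "ee_rot": TCP orientation; "ft_force": force on the tool from outside, world axes, zero at the start; "torque": the same for the moment, N m; "grip_width": opening from 0.0 (shut) to 1.0 (fully open); "grasp_force": force on a finger pad.
Only numpy, scipy, OpenCV 4.12 (cv2) and the standard library are available. Lean on these libraries where they do the work, as an engineer would, in place of code of your own. Each camera call takes 0.05 s, during which the arm holds its last target. There are 200 camera calls.

## Working session

There is one attempt and no reset: what is moved stays moved. The work goes in short steps, Python scripts to look and compute and a tool call to move; the robot and the scene stay as the last step left them, time stands still between calls to the robot, and variables do not carry over. Pictures are saved under pics/ and viewed, at most 10 in all, crops included, and the job is handed in when it is done.

Besides the shell and the picture viewer there is one more tool, called after "Call:" as a command line: name --argument value ..., lists and objects as JSON in quotes. play_rows: Moves the arm, as the interface text tells. Its arguments: {"type":"object","properties":{"plan":{"type":"array","items":{"type":"number"}},"squeeze":{"type":"number"}},"required":["plan"]}

```bash
mkdir -p pics; ls
python3 - <<'E'
from workcell import status, viewer, manip
import cv2,numpy as np
for n in ["top","side"]:
    m=viewer.camera_model(n); print(n,{k:np.round(v,3).tolist() for k,v in m.items()})
    cv2.imwrite(f"pics/{n}0.png",viewer.camera(n)[:,:,::-1])
o=status.get_obs(); print(o, manip.tip_extent)
E
```

```text
pics
top {'fx': 468.881, 'fy': 468.881, 'cx': 307.777, 'cy': 241.294, 'R': [[-0.006, -0.999, -0.046], [-0.996, 0.01, -0.089], [0.09, 0.045, -0.995]], 't': [-0.084, 0.588, 0.85]}
side {'fx': 495.126, 'fy': 495.126, 'cx': 315.33, 'cy': 243.738, 'R': [[0.911, -0.413, -0.003], [-0.292, -0.639, -0.711], [0.292, 0.649, -0.703]], 't': [-0.597, 0.162, 0.826]}
{'clock': 0.1, 'joint_pos': array([ 1.28439924,  0.33280714, -0.06471491,  1.46089756,  0.02157039,
        1.34991299, -0.08849676]), 'joint_velocities': array([ 6.54242814e-04, -1.77473382e-03,  2.05833588e-03, -3.92937108e-03,
        3.68015889e-04,  8.23580781e-04,  3.69358084e-05]), 'tau': array([ 1.09088767e-03, -6.26749635e+01,  4.89726174e-02, -3.92434180e+01,
        1.63611781e-02,  6.90174813e-03,  6.08659730e-05]), 'position': array([ 0.16289263, -0.60304581,  0.24457727]), 'ee_rot': array([ 9.91311739e-01,  1.31531717e-01, -1.01725388e-04, -6.57725566e-04]), 'ft_force': array([ 0.78867567, -0.05606017,  0.65612656]), 'torque': array([-0.00293634,  0.03418123, -0.01856974]), 'grasp_force': 0.0, 'grip_width': 1.0023022897330436} 0.014
```

View pics/top0.png

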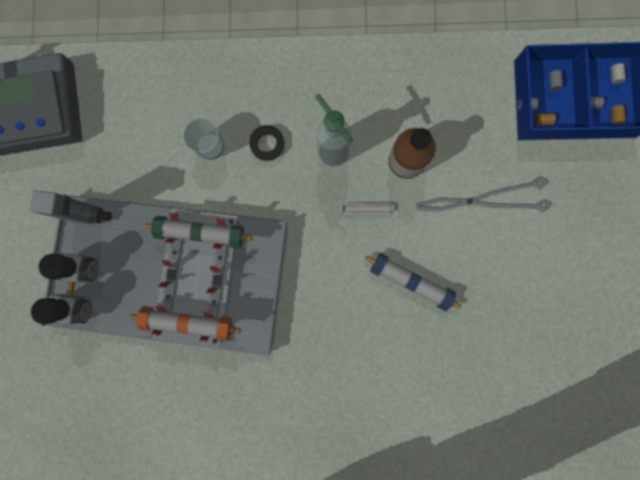

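View pics/side0.png

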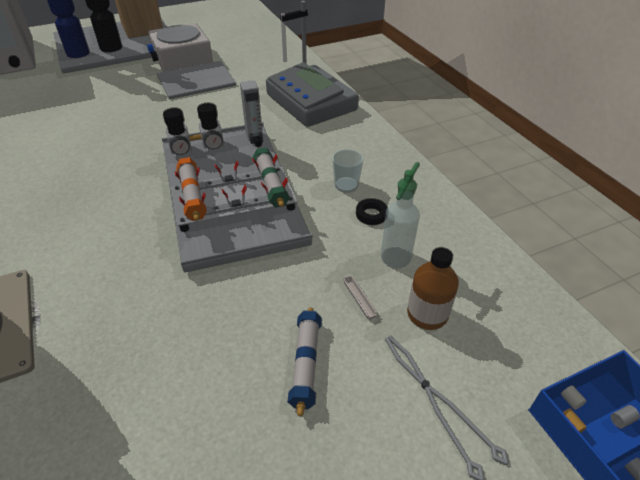

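The top view shows the board on the left: orange cartridge in the front row (185,324), green in the back row (198,232), free row at about (195,280). Blue lies on the bench at about (413,282), with the boat at (370,208) and the tongs nearby. The right tray corners are at about (287,221) and (270,354).

```bash
cat > h.py <<'E'
from workcell import status, viewer, manip
import cv2,numpy as np
from scipy.spatial.transform import Rotation as Ro
HUE=dict(blue=(105,125,90,40),orange=(5,14,150,100),green=(65,90,70,30),red=(174,180,120,80))
def plane(m,px,z):
    R=np.array(m["R"]);t=np.array(m["t"]);c=-R.T@t
    d=R.T@np.array([(px[0]-m["cx"])/m["fx"],(px[1]-m["cy"])/m["fy"],1]);return c+d*(z-c[2])/d[2]
def proj(m,X):
    p=np.array(m["R"])@X+m["t"];return p[:2]/p[2]*m["fx"]+[m["cx"],m["cy"]]
def blobs(img,col,roi=None,amin=15):
    h=cv2.cvtColor(img,cv2.COLOR_RGB2HSV);a=HUE[col]
    k=cv2.inRange(h,(a[0],a[2],a[3]),(a[1],255,255))
    if roi: q=np.zeros_like(k);q[roi[1]:roi[3],roi[0]:roi[2]]=1;k=k*q
    n,l,s,c=cv2.connectedComponentsWithStats(k)
    return [(int(s[i,4]),c[i].round(1).tolist(),s[i,:4].tolist()) for i in np.argsort(-s[:,4]) if i and s[i,4]>=amin]
E
python3 - <<'E'
from h import *
T=cv2.imread("pics/top0.png")[:,:,::-1];m=viewer.camera_model("top")
for c,roi,z in [("blue",(350,240,480,320),.018),("orange",(110,290,260,350),.092),("green",(130,205,260,255),.081),("red",(130,200,260,350),.095)]:
    print(c)
    for b in blobs(T,c,roi,8)[:12]: print(b,plane(m,b[1],z).round(4))
for p in [(287,221),(270,354),(48,322),(62,196)]: print(p,plane(m,p,.03).round(4))
S=cv2.imread("pics/side0.png")[:,:,::-1];ms=viewer.camera_model("side")
for c,roi,z in [("blue",(270,300,340,420),.018),("orange",(170,150,210,225),.092),("green",(245,140,295,210),.081)]:
    print("side",c)
    for b in blobs(S,c,roi,8)[:5]: print(b,plane(ms,b[1],z).round(4))
E
```

```text
blue
(136, [447.2, 301.1], [439, 293, 16, 17]) [ 0.4759 -0.343   0.018 ]
(132, [378.5, 264.9], [372, 257, 14, 17]) [ 0.5431 -0.2191  0.018 ]
(104, [412.8, 282.7], [407, 276, 12, 14]) [ 0.5098 -0.2814  0.018 ]
orange
(156, [222.3, 331.0], [217, 323, 11, 17]) [0.4297 0.0553 0.092 ]
(144, [141.6, 320.3], [137, 313, 11, 17]) [0.448  0.1957 0.092 ]
(124, [181.9, 324.5], [177, 318, 11, 14]) [0.4408 0.1253 0.092 ]
green
(163, [234.8, 237.4], [230, 228, 11, 20]) [0.5909 0.0374 0.081 ]
(145, [156.6, 228.1], [152, 219, 10, 19]) [0.6089 0.1774 0.081 ]
(125, [195.4, 232.0], [191, 225, 10, 15]) [0.6012 0.1076 0.081 ]
red
(287, 221) [ 0.6256 -0.05    0.03  ]
(270, 354) [ 0.3821 -0.0185  0.03  ]
(48, 322) [0.4405 0.3989 0.03  ]
(62, 196) [0.6791 0.3821 0.03  ]
side blue
(444, [301.4, 395.8], [288, 386, 27, 23]) [ 0.479  -0.3384  0.018 ]
(199, [309.2, 316.9], [297, 311, 24, 16]) [ 0.5481 -0.2109  0.018 ]
(189, [305.6, 352.2], [296, 347, 20, 13]) [ 0.5148 -0.2721  0.018 ]
side orange
(108, [191.0, 204.0], [184, 199, 16, 15]) [0.4304 0.0711 0.092 ]
(84, [182.8, 161.7], [176, 157, 15, 15]) [0.449  0.2125 0.092 ]
(79, [188.2, 182.1], [182, 179, 15, 10]) [0.4422 0.1397 0.092 ]
side green
(245, [277.5, 195.2], [268, 187, 22, 20]) [0.5926 0.0406 0.081 ]
(82, [260.1, 151.9], [253, 148, 18, 12]) [0.6122 0.1948 0.081 ]
(65, [267.9, 171.0], [262, 168, 15, 10]) [0.6032 0.1227 0.081 ]
```

```bash
cat >> h.py <<'E'
def to(x,y,z,yaw,pitch=0):
    """tool-frame turn (deg) and shift (m) to a tool-down pose with tool x at world yaw (deg)"""
    o=status.get_obs();R0=Ro.from_quat(o["ee_rot"])
    R1=Ro.from_euler("z",yaw,degrees=True)*Ro.from_euler("x",180,degrees=True)
    r=(R0.inv()*R1).as_rotvec(degrees=True);s=R0.inv().apply(np.array([x,y,z])-o["position"])
    print("turn",r.round(2),"shift",s.round(4),"rows>=",max(np.linalg.norm(r)/10.7,np.linalg.norm(s)/.0625).round(1))
def st():
    o=status.get_obs();print("t",round(o["clock"],2),"p",o["position"].round(4),"yaw",Ro.from_quat(o["ee_rot"]).as_matrix()[:,0].round(4),"F",o["ft_force"].round(2),"w",round(o["grip_width"],3),"g",o["grasp_force"])
E
python3 - <<'E'
from h import *
to(.51,-.281,.2,61.5)
E
```

```text
turn [-7.000e-02 -3.000e-02 -4.638e+01] shift [ 0.4191 -0.2203  0.0449] rows>= 7.6
```

Call:
play_rows --plan '[0, 0, -10, 0.09, -0.05, 0.01, 0, 0, 0, -20, 0.18, -0.1, 0.02, 0, 0, 0, -30, 0.27, -0.15, 0.03, 0, 0, 0, -40, 0.36, -0.19, 0.04, 0, 0, 0, -46.4, 0.419, -0.2203, 0.0449, 0, 0, 0, -46.4, 0.419, -0.2203, 0.0449, 0, 0, 0, -46.4, 0.419, -0.2203, 0.0449, 0, 0, 0, -46.4, 0.419, -0.2203, 0.0449, 0, 0, 0, -46.4, 0.419, -0.2203, 0.0449, 0, 0, 0, -46.4, 0.419, -0.2203, 0.0449, 0]' --squeeze 40

```text
clock: 1.35
position: [0.5094, -0.2822, 0.2001]
ee_rot: [0.86, 0.511, -0.0, -0.0]
ft_force: [-0.2, -1.3, -0.1]
grip_width: -0.002
grasp_force: 0.0
```

Run:
```python
from h import *
st();print(manip.tip_extent)
m=viewer.camera_model("wrist");I=viewer.camera("wrist");cv2.imwrite("pics/w1.png",I[:,:,::-1])
for b in blobs(I,"blue",None,60): print(b,plane(m,b[1],.018).round(4))
```

```text
t 1.35 p [ 0.5094 -0.2822  0.2001] yaw [ 4.775e-01  8.786e-01 -6.000e-04] F [-0.21 -1.31 -0.12] w -0.002 g 0.0
0.014
(1089, [320.4, 140.1], [297, 129, 48, 24]) [ 0.5438 -0.2212  0.018 ]
(749, [320.8, 223.7], [303, 212, 36, 24]) [ 0.5097 -0.2847  0.018 ]
(265, [322.5, 291.5], [300, 282, 42, 21]) [ 0.4795 -0.3439  0.018 ]
```

View pics/w1.png

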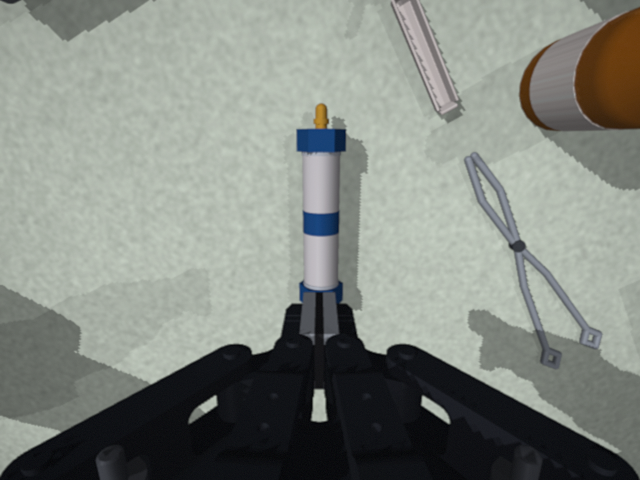

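The wrist view shows the blue cartridge upright at column 320, directly under the fingers, with caps at rows 140 and 291. Position and yaw match the estimate, so I'll grasp it.

Call:
play_rows --plan '[0, 0, 0, 0, 0, 0.04, 1, 0, 0, 0, 0, 0, 0.08, 1, 0, 0, 0, 0, 0, 0.1, 1, 0, 0, 0, 0, 0, 0.12, 1, 0, 0, 0, 0, 0, 0.12, 1, 0, 0, 0, 0, 0, 0.15, 1, 0, 0, 0, 0, 0, 0.17, 1, 0, 0, 0, 0, 0, 0.183, 1, 0, 0, 0, 0, 0, 0.183, 1, 0, 0, 0, 0, 0, 0.183, 0, 0, 0, 0, 0, 0, 0.183, 0, 0, 0, 0, 0, 0, 0.183, 0, 0, 0, 0, 0, 0, 0.183, 0, 0, 0, 0, 0, 0, 0.183, 0, 0, 0, 0, 0, 0, 0.183, 0, 0, 0, 0, 0, 0, 0.183, 0]' --squeeze 50

```text
clock: 3.4
position: [0.5104, -0.2817, 0.0182]
ee_rot: [0.859, 0.511, 0.0, 0.0]
ft_force: [-1.0, 1.8, 5.7]
grip_width: 0.356
grasp_force: 49.4
```

Run:
```python
from h import *
st();to(.53,-.05,.25,82.6)
```

```text
t 3.4 p [ 0.5104 -0.2817  0.0182] yaw [ 4.770e-01  8.789e-01 -2.000e-04] F [-1.04  1.8   5.7 ] w 0.356 g 49.43733751773834
turn [ 6.000e-02  2.000e-02 -2.109e+01] shift [ 0.2129 -0.0931 -0.232 ] rows>= 5.3
```

Call:
play_rows --plan '[0, 0, 0, 0, 0, -0.04, 0, 0, 0, 0, 0, 0, -0.1, 0, 0, 0, -7, 0.03, -0.01, -0.15, 0, 0, 0, -14, 0.08, -0.035, -0.19, 0, 0, 0, -21, 0.13, -0.06, -0.22, 0, 0, 0, -21.1, 0.18, -0.08, -0.232, 0, 0, 0, -21.1, 0.2129, -0.0931, -0.232, 0, 0, 0, -21.1, 0.2129, -0.0931, -0.232, 0, 0, 0, -21.1, 0.2129, -0.0931, -0.232, 0]'

```text
clock: 4.53
position: [0.5295, -0.0508, 0.2491]
ee_rot: [0.751, 0.66, -0.0, -0.0]
ft_force: [0.6, -0.1, -0.5]
grip_width: 0.355
grasp_force: 50.2
```

Run:
```python
from h import *
st()
m=viewer.camera_model("wrist");I=viewer.camera("wrist");cv2.imwrite("pics/w2.png",I[:,:,::-1])
print(-np.array(m["R"]).T@m["t"])
for c,z in [("red",.097),("orange",.092),("green",.081),("blue",.23)]:
    print(c)
    for b in blobs(I,c,None,40): print(b,plane(m,b[1],z).round(4))
```

```text
t 4.53 p [ 0.5295 -0.0508  0.2491] yaw [ 1.292e-01  9.916e-01 -6.000e-04] F [ 0.65 -0.11 -0.45] w 0.355 g 50.23289680480957
[0.53863544 0.02202835 0.37855024]
red
orange
(723, [166.6, 10.3], [139, 0, 49, 25]) [0.4436 0.1195 0.092 ]
(571, [190.8, 113.6], [167, 100, 37, 27]) [0.4445 0.0507 0.092 ]
(91, [152.7, 115.3], [148, 100, 24, 28]) [0.4156 0.0532 0.092 ]
(44, [547.4, 386.0], [535, 382, 20, 12]) [ 0.7258 -0.2333  0.092 ]
green
(1239, [386.2, 109.7], [359, 97, 53, 27]) [0.5934 0.0348 0.081 ]
(881, [389.9, 9.6], [368, 0, 45, 24]) [0.6012 0.1026 0.081 ]
(42, [637.5, 383.2], [635, 378, 5, 12]) [ 0.8213 -0.2512  0.081 ]
blue
(7031, [318.2, 147.9], [259, 118, 120, 62]) [0.5377 0.0175 0.23  ]
(3647, [318.7, 341.2], [277, 303, 84, 67]) [ 0.5264 -0.0705  0.23  ]
```

View pics/w2.png

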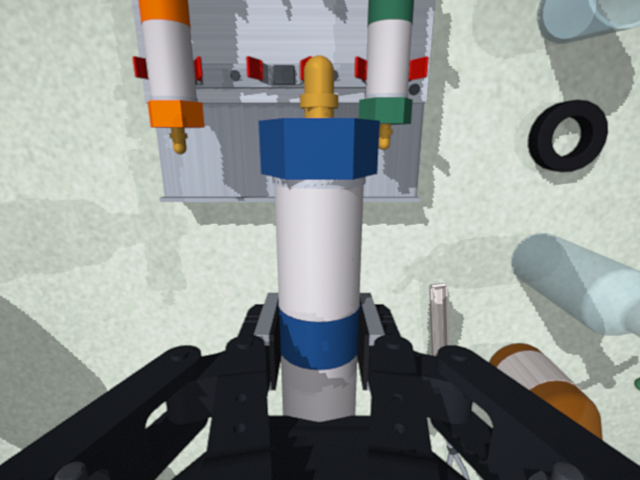

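The blue cartridge is held square in the fingers. The free row's right clip jaws show at (255,68) and (305,68), between orange (190,113) and green (386,110). The red mask needs its hue fixed.

```bash
sed -i 's/red=(174,180,120,80)/red=(0,4,180,90)/' h.py
python3 - <<'E'
from h import *
I=cv2.imread("pics/w2.png")[:,:,::-1];m=viewer.camera_model("wrist")
for b in blobs(I,"red",(100,0,460,110),30): print(b,plane(m,b[1],.094).round(4))
p=[plane(m,q,.03)for q in [(162,199),(420,199)]];print(p, np.mean(p,0))
# side/top red
for n in("top","side"):
    J=cv2.imread(f"pics/{n}0.png")[:,:,::-1];mm=viewer.camera_model(n);print(n)
    for b in blobs(J,"red",(120,130,300,350),6): print(b,plane(mm,b[1],.094).round(4))
E
```

```text
(332, [417.8, 68.1], [409, 57, 19, 23]) [0.616  0.0589 0.094 ]
(219, [254.4, 68.6], [247, 57, 16, 23]) [0.4983 0.0741 0.094 ]
(203, [360.4, 68.2], [355, 57, 12, 23]) [0.5747 0.0643 0.094 ]
(128, [197.7, 68.1], [194, 57, 8, 23]) [0.4575 0.0798 0.094 ]
(59, [302.8, 66.2], [301, 57, 10, 22]) [0.5334 0.0711 0.094 ]
(55, [135.5, 66.3], [133, 57, 6, 20]) [0.4131 0.0869 0.094 ]
[array([ 0.37758707, -0.01711609,  0.03      ]), array([ 0.62960635, -0.05029657,  0.03      ])] [ 0.50359671 -0.03370633  0.03      ]
top
side
(18, [284.3, 182.2], [283, 179, 4, 8]) [0.6143 0.0575 0.094 ]
(14, [274.5, 158.5], [273, 156, 4, 6]) [0.6257 0.1409 0.094 ]
(12, [243.6, 189.6], [242, 187, 4, 7]) [0.5338 0.0687 0.094 ]
(11, [236.0, 164.5], [235, 162, 3, 7]) [0.546  0.1541 0.094 ]
(7, [203.4, 195.3], [203, 194, 2, 4]) [0.4582 0.0842 0.094 ]
```

Run:
```python
from h import *
to(.522,.114,.130,82.55)
```

```text
turn [-0.03  0.03 -0.04] shift [ 0.163  -0.0289  0.119 ] rows>= 3.3
```

Call:
play_rows --plan '[0, 0, 0, 0.05, -0.01, 0.01, 0, 0, 0, 0, 0.11, -0.02, 0.03, 0, 0, 0, 0, 0.163, -0.0289, 0.05, 0, 0, 0, 0, 0.163, -0.0289, 0.09, 0, 0, 0, 0, 0.163, -0.0289, 0.119, 0, 0, 0, 0, 0.163, -0.0289, 0.119, 0, 0, 0, 0, 0.163, -0.0289, 0.119, 0]'

```text
clock: 5.45
position: [0.5228, 0.1149, 0.1315]
ee_rot: [0.752, 0.66, 0.0, 0.0]
ft_force: [0.2, 0.3, -1.0]
grip_width: 0.357
grasp_force: 50.1
```

Run:
```python
from h import *
st()
m=viewer.camera_model("wrist");I=viewer.camera("wrist");cv2.imwrite("pics/w3.png",I[:,:,::-1])
for b in blobs(I,"red",None,30): print(b,plane(m,b[1],.094).round(4))
S=viewer.camera("side");cv2.imwrite("pics/s3.png",cv2.resize(S[110:260,130:330],None,fx=3,fy=3)[:,:,::-1])
cv2.imwrite("pics/c3.png",np.hstack([cv2.resize(I,(400,300)),cv2.resize(S[110:260,130:330],(400,300))])[:,:,::-1])
```

```text
t 5.45 p [0.5228 0.1149 0.1315] yaw [1.299e-01 9.915e-01 3.000e-04] F [ 0.24  0.35 -0.96] w 0.357 g 50.124664306640625
(914, [528.8, 204.2], [511, 189, 37, 32]) [0.6268 0.1441 0.094 ]
(632, [502.7, 355.5], [488, 338, 30, 35]) [0.6161 0.0619 0.094 ]
(480, [101.7, 206.2], [91, 192, 23, 30]) [0.4257 0.1696 0.094 ]
(329, [440.0, 203.4], [434, 188, 14, 33]) [0.585 0.15  0.094]
(288, [192.3, 203.9], [186, 189, 13, 33]) [0.4686 0.165  0.094 ]
(135, [270.0, 206.1], [267, 193, 6, 28]) [0.5049 0.1592 0.094 ]
(121, [427.3, 344.8], [421, 334, 11, 21]) [0.5758 0.0739 0.094 ]
(119, [365.5, 206.5], [363, 193, 6, 29]) [0.5499 0.1531 0.094 ]
(112, [207.1, 347.1], [203, 337, 9, 18]) [0.4584 0.088  0.094 ]
(89, [125.3, 360.5], [121, 346, 15, 28]) [0.4125 0.0857 0.094 ]
```

View pics/c3.png

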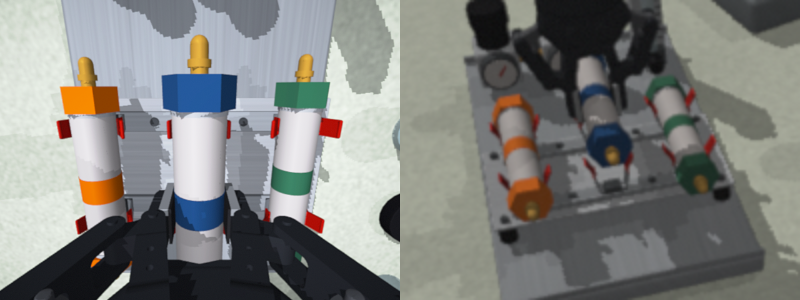

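Left half (wrist): blue is held centred over the free row, caps outside the clips, jaws of the left clip symmetric about it at (167,129) and (229,129). Right half (side) confirms this, so I'll lower it into the mouths.

Call:
play_rows --plan '[0, 0, 0, 0, 0, 0.012, 0, 0, 0, 0, 0, 0, 0.024, 0, 0, 0, 0, 0, 0, 0.032, 0, 0, 0, 0, 0, 0, 0.037, 0, 0, 0, 0, 0, 0, 0.037, 0, 0, 0, 0, 0, 0, 0.037, 0]'

```text
clock: 6.3
position: [0.5221, 0.1155, 0.0935]
ee_rot: [0.751, 0.66, -0.0, 0.0]
ft_force: [-0.1, 0.1, -1.3]
grip_width: 0.358
grasp_force: 50.2
```

Call:
play_rows --plan '[0, 0, 0, 0, 0, 0.0015, 0, 0, 0, 0, 0, 0, 0.003, 0, 0, 0, 0, 0, 0, 0.003, 0]'

```text
clock: 6.68
position: [0.5225, 0.1155, 0.0908]
ee_rot: [0.751, 0.66, 0.0, 0.0]
ft_force: [-0.0, -0.9, 4.1]
grip_width: 0.354
grasp_force: 50.7
```

Call:
play_rows --plan '[0, 0, 0, 0, 0, 0, 0.65, 0, 0, 0, 0, 0, 0, 0.65, 0, 0, 0, 0, 0, 0, 0.65, 0, 0, 0, 0, 0, 0, 0.65, 0, 0, 0, 0, 0, -0.02, 0.65, 0, 0, 0, 0, 0, -0.05, 0.65, 0, 0, 0, 0, 0, -0.06, 0.3, 0, 0, 0, 0.02, 0, -0.06, 0, 0, 0, 0, 0.02, 0, -0.06, 0, 0, 0, 0, 0.02, 0, -0.06, 0, 0, 0, 0, 0.02, 0, -0.06, 0, 0, 0, 0, 0.02, 0, -0.06, 0]'

```text
clock: 8.18
position: [0.5246, 0.1347, 0.1503]
ee_rot: [0.751, 0.66, -0.0, 0.0]
ft_force: [0.3, -0.4, 0.7]
grip_width: 0.0
grasp_force: 0.0
```

Run:
```python
from h import *
st()
m=viewer.camera_model("wrist");I=viewer.camera("wrist");cv2.imwrite("pics/w4.png",I[:,:,::-1])
for b in blobs(I,"blue",None,100): print(b,plane(m,b[1],.092).round(4))
S=viewer.camera("side")
cv2.imwrite("pics/c4.png",np.hstack([cv2.resize(I,(400,300)),cv2.resize(S[110:260,130:330],(400,300))])[:,:,::-1])
y=np.array([np.sin(np.radians(7.45)),np.cos(np.radians(7.45)),0]);print("+20",np.array([.522,.114,0])+.02*y,"-20",np.array([.522,.114,0])-.02*y)
to(.5246,.1338,.124,82.55)
```

```text
t 8.18 p [0.5246 0.1347 0.1503] yaw [ 1.292e-01  9.916e-01 -3.000e-04] F [ 0.26 -0.36  0.72] w 0.0 g 0.0
(3131, [319.2, 184.5], [280, 163, 79, 44]) [0.5307 0.1835 0.092 ]
(194, [318.8, 416.1], [310, 410, 18, 13]) [0.5113 0.036  0.092 ]
+20 [0.52459322 0.13383117 0.        ] -20 [0.51940678 0.09416883 0.        ]
turn [0.   0.01 0.04] shift [-0.0012  0.0001  0.0264] rows>= 0.4
```

View pics/c4.png

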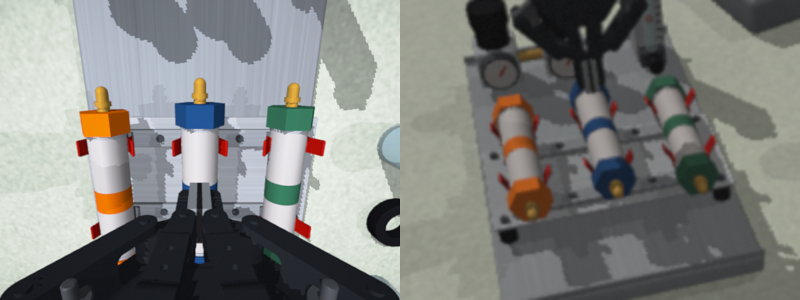

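Blue is lying level in the middle mouths, with both clips on the tube and the caps outside (cap at (199,115) in the wrist half). The closed tips are over the tube, left of the middle. I'll press the left end.

Call:
play_rows --plan '[0, 0, 0, 0, 0, 0.015, 0, 0, 0, 0, 0, 0, 0.024, 0, 0, 0, 0, 0, 0, 0.028, 0, 0, 0, 0, 0, 0, 0.03, 0, 0, 0, 0, 0, 0, 0.032, 0, 0, 0, 0, 0, 0, 0.034, 0, 0, 0, 0, 0, 0, 0.036, 0, 0, 0, 0, 0, 0, 0.036, 0]'

```text
clock: 9.28
position: [0.5253, 0.1358, 0.1155]
ee_rot: [0.751, 0.66, 0.001, 0.0]
ft_force: [-3.8, -1.0, 10.3]
grip_width: -0.004
grasp_force: 4.9
```

Call:
play_rows --plan '[0, 0, 0, 0, 0, 0.0015, 0, 0, 0, 0, 0, 0, 0.003, 0, 0, 0, 0, 0, 0, 0.004, 0, 0, 0, 0, 0, 0, 0.004, 0]'

```text
clock: 9.78
position: [0.5258, 0.1361, 0.1121]
ee_rot: [0.751, 0.66, 0.001, 0.001]
ft_force: [-2.9, 0.4, 13.2]
grip_width: 0.004
grasp_force: 6.5
```

Call:
play_rows --plan '[0, 0, 0, 0, 0, 0.001, 0, 0, 0, 0, 0, 0, 0.002, 0, 0, 0, 0, 0, 0, 0.003, 0, 0, 0, 0, 0, 0, 0.003, 0]'

```text
clock: 10.28
position: [0.526, 0.1365, 0.109]
ee_rot: [0.751, 0.66, 0.002, 0.001]
ft_force: [0.3, 1.1, 9.5]
grip_width: 0.0
grasp_force: 5.0
```

Call:
play_rows --plan '[0, 0, 0, 0, 0, 0.001, 0, 0, 0, 0, 0, 0, 0.002, 0, 0, 0, 0, 0, 0, 0.002, 0]'

```text
clock: 10.65
position: [0.526, 0.1365, 0.1073]
ee_rot: [0.751, 0.66, 0.002, 0.001]
ft_force: [-1.9, 1.3, 12.9]
grip_width: 0.002
grasp_force: 6.5
```

Call:
play_rows --plan '[0, 0, 0, 0, 0, -0.012, 0, 0, 0, 0, 0, 0, -0.025, 0, 0, 0, 0, -0.02, 0, -0.025, 0, 0, 0, 0, -0.042, 0, -0.025, 0, 0, 0, 0, -0.042, 0, -0.025, 0, 0, 0, 0, -0.042, 0, -0.025, 0]'

```text
clock: 11.4
position: [0.5193, 0.0942, 0.1307]
ee_rot: [0.751, 0.66, 0.0, 0.0]
ft_force: [-0.7, 0.7, 0.7]
grip_width: 0.001
grasp_force: 0.0
```

Run:
```python
from h import *
st();to(.5194,.0942,.118,82.55)
m=viewer.camera_model("wrist");I=viewer.camera("wrist");cv2.imwrite("pics/w5.png",I[:,:,::-1])
S=viewer.camera("side");cv2.imwrite("pics/s5.png",S[:,:,::-1])
for b in blobs(S,"blue",(160,110,300,230),10): print(b)
cv2.imwrite("pics/c5.png",np.hstack([cv2.resize(I,(400,300)),cv2.resize(S[110:260,130:330],(400,300))])[:,:,::-1])
```

```text
t 11.4 p [0.5193 0.0942 0.1307] yaw [1.284e-01 9.917e-01 3.000e-04] F [-0.72  0.72  0.72] w 0.001 g 0.0
turn [ 0.02 -0.02  0.07] shift [-0.      0.0001  0.0127] rows>= 0.2
(264, [235.9, 197.5], [226, 189, 22, 21])
(22, [224.4, 176.6], [222, 174, 6, 7])
(21, [217.0, 162.1], [215, 159, 5, 8])
```

View pics/c5.png

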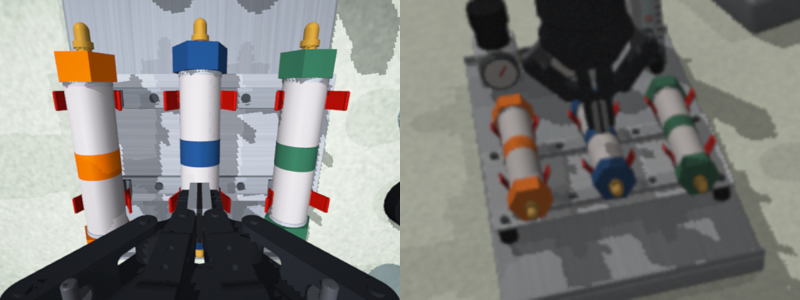

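Blue's left end now sits low, with its jaws round it as on green (wrist half, (199,100)); the right end is still up. I'll press the right end.

Call:
play_rows --plan '[0, 0, 0, 0, 0, 0.009, 0, 0, 0, 0, 0, 0, 0.012, 0, 0, 0, 0, 0, 0, 0.014, 0, 0, 0, 0, 0, 0, 0.016, 0, 0, 0, 0, 0, 0, 0.018, 0, 0, 0, 0, 0, 0, 0.018, 0]'

```text
clock: 12.25
position: [0.5194, 0.0935, 0.1129]
ee_rot: [0.751, 0.66, -0.0, 0.0]
ft_force: [-3.0, -1.7, 8.5]
grip_width: 0.001
grasp_force: 4.0
```

Call:
play_rows --plan '[0, 0, 0, 0, 0, 0.0015, 0, 0, 0, 0, 0, 0, 0.003, 0, 0, 0, 0, 0, 0, 0.004, 0, 0, 0, 0, 0, 0, 0.004, 0]'

```text
clock: 12.75
position: [0.5194, 0.0927, 0.1087]
ee_rot: [0.751, 0.66, -0.0, 0.001]
ft_force: [-2.7, -3.7, 6.1]
grip_width: 0.001
grasp_force: 3.2
```

Call:
play_rows --plan '[0, 0, 0, 0, 0, 0.001, 0, 0, 0, 0, 0, 0, 0.002, 0, 0, 0, 0, 0, 0, 0.003, 0, 0, 0, 0, 0, 0, 0.003, 0]'

```text
clock: 13.25
position: [0.5195, 0.0927, 0.106]
ee_rot: [0.751, 0.66, -0.0, 0.001]
ft_force: [-3.0, -4.7, 10.7]
grip_width: 0.007
grasp_force: 5.3
```

Run:
```python
from h import *
st();to(.4400,.1047,.14,82.55)
```

```text
t 13.25 p [0.5195 0.0927 0.106 ] yaw [ 0.1294  0.9916 -0.0015] F [-3.02 -4.66 10.72] w 0.007 g 5.280989930033684
turn [0.03 0.09 0.02] shift [ 0.0016 -0.0804 -0.034 ] rows>= 1.4
```

Call:
play_rows --plan '[0, 0, 0, 0, 0, -0.015, 0, 0, 0, 0, 0, 0, -0.036, 0, 0, 0, 0, 0.001, -0.04, -0.036, 0, 0, 0, 0, 0.001, -0.08, -0.036, 0, 0, 0, 0, 0.001, -0.08, -0.036, 0, 0, 0, 0, 0.001, -0.08, -0.036, 0, 0, 0, 0, 0.001, -0.08, -0.036, 0]'

```text
clock: 14.12
position: [0.4408, 0.1049, 0.1417]
ee_rot: [0.751, 0.66, 0.0, -0.0]
ft_force: [0.4, -0.3, -0.6]
grip_width: 0.002
grasp_force: 0.0
```

Run:
```python
from h import *
st()
to(.4400,.1047,.122,82.55)
m=viewer.camera_model("wrist");I=viewer.camera("wrist");cv2.imwrite("pics/w6.png",I[:,:,::-1])
S=viewer.camera("side");cv2.imwrite("pics/s6.png",S[:,:,::-1]);ms=viewer.camera_model("side")
for c,r in [("blue",(160,110,300,230)),("green",(245,140,295,210)),("orange",(160,150,215,225))]:
  for b in blobs(S,c,r,10): print(c,b)
y=np.array([.1297,.9915,0])
for s in (-1,1): print("expected blue cap home",proj(ms,np.array([.522,.114,.081])+s*.069*y),"green",proj(ms,np.array([.6013,.1036,.081])+s*.069*y))
cv2.imwrite("pics/c6.png",np.hstack([cv2.resize(I,(400,300)),cv2.resize(S[140:230,165:285],(400,300))])[:,:,::-1])
```

```text
t 14.12 p [0.4408 0.1049 0.1417] yaw [1.290e-01 9.917e-01 7.000e-04] F [ 0.38 -0.35 -0.55] w 0.002 g 0.0
turn [ 0.02 -0.04  0.04] shift [-0.0003 -0.0008  0.0197] rows>= 0.3
blue (261, [236.6, 201.7], [227, 193, 22, 21])
blue (99, [223.1, 157.7], [215, 153, 20, 14])
blue (70, [229.0, 176.7], [223, 173, 15, 11])
green (244, [277.5, 195.1], [268, 186, 22, 21])
green (83, [260.2, 151.8], [253, 148, 18, 12])
green (67, [267.8, 171.1], [262, 168, 15, 10])
orange (107, [190.8, 203.6], [184, 199, 16, 14])
orange (67, [188.4, 181.8], [182, 179, 15, 9])
orange (10, [176.7, 167.7], [176, 165, 2, 7])
expected blue cap home [237.82384658 204.63801205] green [278.40608583 196.81469157]
expected blue cap home [225.7107567  164.13523172] green [262.8783284  157.63324936]
```

View pics/c6.png

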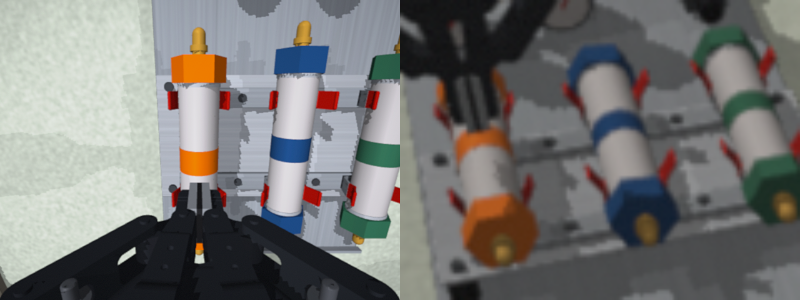

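Blue now looks like green in both views: jaws closed round the tube, caps low and outside the clips. Orange still sits higher, and the tips are centred over it at (199,190). I'll press orange's right end.

Call:
play_rows --plan '[0, 0, 0, 0, -0.001, 0.012, 0, 0, 0, 0, 0, -0.001, 0.018, 0, 0, 0, 0, 0, -0.001, 0.021, 0, 0, 0, 0, 0, -0.001, 0.023, 0, 0, 0, 0, 0, -0.001, 0.025, 0, 0, 0, 0, 0, -0.001, 0.027, 0, 0, 0, 0, 0, -0.001, 0.027, 0]'

```text
clock: 15.1
position: [0.4396, 0.1051, 0.1151]
ee_rot: [0.751, 0.66, 0.0, 0.0]
ft_force: [-2.8, -1.4, 10.0]
grip_width: -0.004
grasp_force: 5.3
```

Call:
play_rows --plan '[0, 0, 0, 0, 0, 0.0015, 0, 0, 0, 0, 0, 0, 0.003, 0, 0, 0, 0, 0, 0, 0.004, 0, 0, 0, 0, 0, 0, 0.004, 0]'

```text
clock: 15.6
position: [0.44, 0.1051, 0.1115]
ee_rot: [0.751, 0.66, 0.001, 0.001]
ft_force: [-2.6, -3.3, 13.5]
grip_width: 0.003
grasp_force: 7.0
```

Call:
play_rows --plan '[0, 0, 0, 0, 0, 0.001, 0, 0, 0, 0, 0, 0, 0.002, 0, 0, 0, 0, 0, 0, 0.003, 0, 0, 0, 0, 0, 0, 0.003, 0]'

```text
clock: 16.1
position: [0.4401, 0.105, 0.1083]
ee_rot: [0.751, 0.66, 0.001, 0.001]
ft_force: [-1.5, -1.7, 9.4]
grip_width: 0.001
grasp_force: 5.3
```

Force has dropped, which suggests the snap. I'll press a little further to confirm, then lift and go to the left end.

Call:
play_rows --plan '[0, 0, 0, 0, 0, 0.001, 0, 0, 0, 0, 0, 0, 0.002, 0, 0, 0, 0, 0, 0, 0.003, 0, 0, 0, 0, 0, 0, 0.003, 0]'

```text
clock: 16.6
position: [0.4402, 0.1051, 0.1057]
ee_rot: [0.751, 0.66, 0.001, 0.001]
ft_force: [-2.6, -2.3, 14.5]
grip_width: -0.005
grasp_force: 7.7
```

Call:
play_rows --plan '[0, 0, 0, 0, 0, -0.012, 0, 0, 0, 0, 0, 0, -0.025, 0, 0, 0, 0, 0.02, 0, -0.025, 0, 0, 0, 0, 0.039, 0, -0.025, 0, 0, 0, 0, 0.039, 0, -0.018, 0, 0, 0, 0, 0.039, 0, -0.014, 0, 0, 0, 0, 0.039, 0, -0.011, 0, 0, 0, 0, 0.039, 0, -0.009, 0, 0, 0, 0, 0.039, 0, -0.008, 0, 0, 0, 0, 0.039, 0, -0.008, 0]'

```text
clock: 17.85
position: [0.4442, 0.143, 0.1127]
ee_rot: [0.751, 0.66, -0.0, 0.0]
ft_force: [-3.0, -2.8, 7.5]
grip_width: 0.002
grasp_force: 3.7
```

Call:
play_rows --plan '[0, 0, 0, 0, 0, 0.001, 0, 0, 0, 0, 0, 0, 0.002, 0, 0, 0, 0, 0, 0, 0.003, 0, 0, 0, 0, 0, 0, 0.003, 0]'

```text
clock: 18.35
position: [0.4443, 0.1436, 0.1099]
ee_rot: [0.751, 0.66, 0.0, 0.0]
ft_force: [-2.3, 0.4, 7.5]
grip_width: -0.001
grasp_force: 4.2
```

Call:
play_rows --plan '[0, 0, 0, 0, 0, 0.001, 0, 0, 0, 0, 0, 0, 0.002, 0, 0, 0, 0, 0, 0, 0.003, 0, 0, 0, 0, 0, 0, 0.003, 0]'

```text
clock: 18.85
position: [0.4445, 0.1443, 0.1071]
ee_rot: [0.751, 0.66, 0.001, 0.0]
ft_force: [-2.4, 1.5, 8.1]
grip_width: -0.003
grasp_force: 4.2
```

Call:
play_rows --plan '[0, 0, 0, 0, 0, 0.001, 0, 0, 0, 0, 0, 0, 0.002, 0, 0, 0, 0, 0, 0, 0.003, 0, 0, 0, 0, 0, 0, 0.003, 0]'

```text
clock: 19.35
position: [0.4446, 0.1443, 0.1044]
ee_rot: [0.751, 0.66, 0.001, 0.0]
ft_force: [-4.1, 1.7, 13.8]
grip_width: -0.003
grasp_force: 6.8
```

Left end home as well: 2 N/mm, the deck's own stiffness. I'll feel the other three ends at this same height; equal force means equally home.

Call:
play_rows --plan '[0, 0, 0, 0, 0, -0.012, 0, 0, 0, 0, 0, 0, -0.02, 0, 0, 0, 0, -0.02, 0, -0.02, 0, 0, 0, 0, -0.04, 0, -0.02, 0, 0, 0, 0, -0.04, 0, -0.01, 0, 0, 0, 0, -0.04, 0, -0.005, 0, 0, 0, 0, -0.04, 0, -0.0025, 0, 0, 0, 0, -0.04, 0, 0, 0, 0, 0, 0, -0.04, 0, 0, 0]'

```text
clock: 20.48
position: [0.4391, 0.1038, 0.1038]
ee_rot: [0.751, 0.66, -0.001, 0.001]
ft_force: [-3.5, -5.9, 14.6]
grip_width: -0.002
grasp_force: 7.5
```

Call:
play_rows --plan '[0, 0, 0, 0, 0, -0.015, 0, 0, 0, 0, 0, 0, -0.03, 0, 0, 0, 0, 0, 0.04, -0.03, 0, 0, 0, 0, 0, 0.08, -0.03, 0, 0, 0, 0, 0, 0.08, -0.02, 0, 0, 0, 0, 0, 0.08, -0.01, 0, 0, 0, 0, 0, 0.08, -0.005, 0, 0, 0, 0, 0, 0.08, -0.0025, 0, 0, 0, 0, 0, 0.08, 0, 0, 0, 0, 0, 0, 0.08, 0, 0]'

```text
clock: 21.72
position: [0.5178, 0.0942, 0.1045]
ee_rot: [0.751, 0.66, -0.0, 0.0]
ft_force: [-5.8, -0.7, 13.6]
grip_width: -0.004
grasp_force: 6.7
```

Call:
play_rows --plan '[0, 0, 0, 0, 0, -0.012, 0, 0, 0, 0, 0, 0, -0.02, 0, 0, 0, 0, 0.02, 0, -0.02, 0, 0, 0, 0, 0.04, 0, -0.02, 0, 0, 0, 0, 0.04, 0, -0.01, 0, 0, 0, 0, 0.04, 0, -0.005, 0, 0, 0, 0, 0.04, 0, -0.0025, 0, 0, 0, 0, 0.04, 0, 0, 0, 0, 0, 0, 0.04, 0, 0, 0]'

```text
clock: 22.85
position: [0.5235, 0.1331, 0.1041]
ee_rot: [0.751, 0.66, 0.0, 0.0]
ft_force: [-5.1, 1.0, 14.8]
grip_width: 0.001
grasp_force: 7.2
```

All four ends agree (13.6–14.8 N at the same height). I'll retract and take a last look.

Call:
play_rows --plan '[0, 0, 0, 0, 0, -0.02, 0, 0, 0, 0, 0, 0, -0.06, 0, 0, 0, 0, 0, 0, -0.12, 0, 0, 0, 0, -0.05, 0, -0.16, 0, 0, 0, 0, -0.11, 0, -0.16, 0, 0, 0, 0, -0.17, 0, -0.16, 0, 0, 0, 0, -0.22, 0, -0.16, 0, 0, 0, 0, -0.22, 0, -0.16, 0, 0, 0, 0, -0.22, 0, -0.16, 0, 0, 0, 0, -0.22, 0, -0.16, 0]'

```text
clock: 24.1
position: [0.4952, -0.0835, 0.2637]
ee_rot: [0.751, 0.661, 0.0, 0.0]
ft_force: [-0.1, 0.2, -0.2]
grip_width: 0.0
grasp_force: 0.0
```

Run:
```python
from h import *
st();T=viewer.camera("top");S=viewer.camera("side");m=viewer.camera_model("top")
for c,roi in [("orange",(110,290,260,350)),("blue",(130,240,260,310)),("green",(130,205,260,255))]:
  for b in blobs(T,c,roi,20): print(c,b[:2],plane(m,b[1],.081).round(4))
cv2.imwrite("pics/c7.png",np.hstack([cv2.resize(T[120:420,20:420],(400,300)),cv2.resize(S[120:270,150:350],(400,300))])[:,:,::-1])
```

```text
t 24.1 p [ 0.4952 -0.0835  0.2637] yaw [1.266e-01 9.920e-01 1.000e-04] F [-0.11  0.18 -0.17] w 0.0 g 0.0
orange (155, [142.8, 319.0]) [0.4494 0.1981 0.081 ]
blue (177, [147.6, 272.5]) [0.5304 0.1916 0.081 ]
green (144, [156.6, 228.0]) [0.609  0.1774 0.081 ]
green (49, [235.4, 230.7]) [0.6027 0.0365 0.081 ]
```

View pics/c7.png

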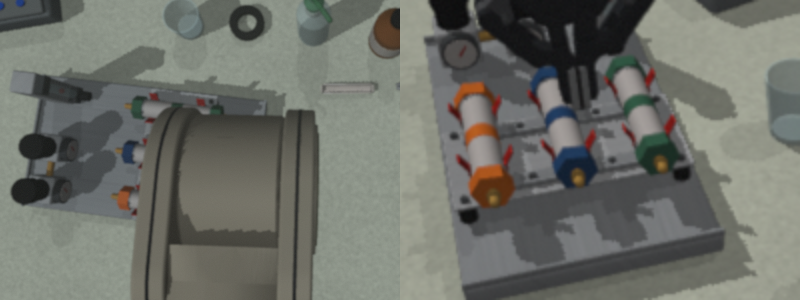

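Run:
```python
from h import *
m=viewer.camera_model("wrist");I=viewer.camera("wrist")
y=np.array([.1297,.9915,0]);O=np.array([.522,.114,0]);x=np.array([.9915,-.1297,0])
for c,z in [("orange",.081),("blue",.081),("green",.081),("red",.092)]:
  for b in blobs(I,c,(60,0,580,300),60):
    p=plane(m,b[1],z)-O;print(c,b,"board",(p@x).round(4),(p@y).round(4))
```

```text
orange (702, [220.6, 60.8], [193, 46, 54, 30]) board -0.0794 -0.0692
blue (1592, [320.6, 55.1], [295, 38, 52, 36]) board -0.0003 -0.0649
green (1537, [422.2, 61.2], [396, 45, 53, 34]) board 0.0803 -0.069
red (370, [457.4, 16.9], [448, 4, 20, 26]) board 0.1009 -0.0413
red (295, [349.2, 16.9], [342, 4, 15, 26]) board 0.0208 -0.0415
red (207, [241.1, 16.6], [236, 4, 11, 26]) board -0.0592 -0.0416
red (61, [397.6, 14.3], [396, 5, 4, 20]) board 0.0565 -0.0398
```

```bash
python3 -c "
from workcell import manip
print(manip.hand_in())"
```

```text
the job is handed in; nothing more can be done
None
```

I put the blue cartridge in the middle row and pressed it and the orange one home, with both clips of each snapped round. All four ends felt the same at equal depth, and the force stayed below 15 N at every reading, well short of the deck stops. Nothing touched green or anything else on the bench. I handed the job in at about 24 s; no verdict came back.

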